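Gauge the blind bore of a housing

TASK

Measure the blind bore in the bolted-down housing with the depth gauge: take the gauge off its wooden rest and set it flat on the housing's top face with its steel rod in the bore and its base lying along the housing. Then press the rod's head down gently (no more than about 15 N on the bore's floor) until the rod bottoms, and record the reading by pushing the red tell-tale pad down until its top is level with the top of the rod's released head. Leave the gauge standing on the housing like that, rod still on the bottom, and leave the other things on the bench where they are.

Things in the scene. Friction and masses are not known exactly. Their poses are not given: they have to be found in the camera images.
- gauge_grip (a point): Depth gauge, loose, about 0.6 kg, standing on its wooden rest: a steel base bar with a black grip post in its middle, 16 mm along x, 24 mm along y (grasp it across these 24 mm), its top 85 mm above the base's underside. This point is on the post's axis, 58 mm above the base's underside. Axes: x along the bar from the rod (x = -40 mm) to the red tell-tale (x = +40 mm), z up.
- gauge_base (a point): centre of the underside of the gauge's base bar, straight below gauge_grip; same axes. The bar is 130 (x) x 50 x 14 mm. With rod and tell-tale fully up their tops stand 90 mm above this underside.
- rod_head (a point): centre of the top of the rod's round green head (20 mm across, 8 mm thick), on the gauge at x = -40 mm. The 10 mm steel rod below it goes through the base; its tip is 98 mm below this point. The rod slides straight down against 2.5 N of friction and stays where left. The head is sprung: it gives 1 mm per 4 N, up to 6 mm, and springs back when let go.
- rod_tip (a point): lower end of the steel rod, 10 mm across with a small chamfer. Fully up (as at the start) it sticks out 8 mm below the base's underside and cannot be pushed further up.
- rod (a joint): how far the rod has been pressed down from its uppermost place, in m (0 to 0.045)
- telltale_head (a point): centre of the top of the red tell-tale pad, 20 x 20 x 8 mm, on the gauge at x = +40 mm, on an arm that slides on the post. Slides straight down against about 2.5 N of friction and stays where it is left.
- telltale (a joint): how far the tell-tale has been pushed down from its uppermost place, in m (0 to 0.045); the two tops are level when it equals joint rod
- rest: fixed wooden rest, 160 x 70 mm, two cross bars 22 mm high that carry the gauge's base; origin on the bench under its centre
- housing: fixed housing: bright machined block 170 (x) x 76 mm with its flat top face 62 mm above the bench, on a blue foot 190 x 92 x 12 mm. Origin on the bench under its centre; x along its length. The bore is at x = -40 mm, so a gauge centred on the housing and turned like it has its rod in the bore.
- bore_mouth (a point): centre of the bore's mouth in the top face; the bore is upright, 13 mm across, with a 2 mm chamfer. It is blind and 22 to 42 mm deep: the depth is different every time and is not told; it must be felt (the rules call its floor bore_floor, and its surface floor_top).
- spanner: bystander: steel spanner, about 180 mm; leave it alone
- driver: bystander: screwdriver; leave it alone
- race: bystander: steel bearing race, 52 mm across, 16 mm high; leave it alone
- grease: bystander: white jar with red cap, 60 mm across, 70 mm high; leave it alone
- mug: bystander: blue mug, 80 mm across, 90 mm high; leave it alone
- can: bystander: yellow can, 66 mm across, 120 mm high; leave it alone
- slug: bystander: brass slug, 40 mm across, 35 mm high; leave it alone
There are look-alikes about, which are no part of the job. Leave any turquoise look-alike of the part that bears gauge_grip alone.

How it is judged:
By the outcome, as a careful person would: the job done as asked, in the order asked, and still so for the second after the job is handed in, with the robot touching nothing.
It also fails if it takes over 45 s, if anything falls off the work surface, if the arm or the gripper's body presses on something with over 40 N, if the wrist force passes 120 N, or if a joint passes its speed limit or range.

ROBOT

A 6-joint arm with a two-finger parallel gripper is mounted at the origin on the work surface. World frame = base frame: x ahead of the robot, y to its left, z up, the work surface at z = 0. Lengths are in mm, angles in rad, forces in N, time in s.
With the tool pointing down it reaches from about 300 to 775 mm from the base axis. Payload 14.6 kg.
Tool frame: the origin (TCP) lies midway between the tips of the shut fingers; the grasp point (between the pads) lies 19 mm behind it (manip.hold_point_z is the distance from the TCP to the grasp point, in mm); z points along the fingers, y is the direction in which the jaws open and shut (so a half turn about z gives the same grasp; the last joint's range is limited). The gripper opens to 94 mm and grips with 3 to 60 N. Pads are 16 mm wide; open, the fingers measure 119 mm over their backs; the gripper's body (75 mm by 177 mm) begins 78 mm behind the grasp point.
Start: joints at [1.268, 0.3, 1.521, -0, 1.321, -0.067], TCP at [128.489, 534.771, 205.446] pointing down, gripper open.
Joint ranges: [-3.03, 3.03], [-0.79, 2.21], [0.23, 2.52], [-1.04, 4.18], [0, 3.07], [-2.55, 2.55]. Speed limits (rad/s): [2.22, 2.22, 2.57, 3.14, 3.14, 3.14].

INTERFACE

Orientations are given as [roll, pitch, yaw] about the fixed x, y, z axes, in that order (R = Rz(yaw) Ry(pitch) Rx(roll)).
In Python, from cell import manip gives the robot as it stands.
- The arm moves only by the shell command python3 -m crank 'ROWS' [OPENING] [FORCE]. ROWS is JSON, a list of rows, each an object with "offset": the shift along the world's x, y, z in m, a list of three; "spin": the turn about the world's z in degrees. In form: [{"offset": [dx, dy, dz], "spin": spin}, ...]. A call has exactly 8 rows; each row is the pose to reach, as a shift and turn from the pose measured when the call began; what a row does not reach only later rows make up. A row lasts 1/12 s, in which the tool goes at most 41.7 mm and 7.16 degrees, less where a joint would pass 70% of its speed; a pose out of reach is approached as far as the arm can. A call with a gripper value outside its range is refused whole. OPENING is the opening, from 0 (shut) to 1 (fully open), set as the call begins (- or left out, the last holds). The fingers move at their own pace and stop on an object; FORCE is the grip in N (left out, the last holds). Time passes only in rows, so rows that repeat a pose let the fingers close, or fill a call up. It gives the time, the measured TCP pose, the force and the opening at its end, in the units of the state.
- manip.read_state(): the state, without advancing time (a new reading comes with each control period).
- manip.camera(name): name is "side" or "top" or "wrist"; returns a dict with "pixels" (420x560x3 uint8, red, green, blue), "fx", "fy", "cx", "cy" (pixels), "k1" (the pictures are not rectified: a ray, as slopes to the right and down, at radius r is drawn at 1 + k1 r^2 times it, then the intrinsics apply), "extrinsics" (4x4, takes a point from world to camera coordinates); the wrist camera has in their place "hand_eye" (4x4, takes a point from camera to tool coordinates, whose origin is the TCP and whose axes are the flange's). Camera axes: x right, y down, z forward; pixel columns grow to the right and rows downward; lengths in mm; the calibration is good to about 2 mm. A picture is of the moment at which its call begins: read the wrist's pose just before it. There is no depth.
- manip.sign_off(): hands the job in, once; it reports no verdict.
Trained networks look in a picture, given as the dict that the camera call returned (one of the last four; its "shot" number tells which), for a name from the list of things; names that differ only in an ending like _2 or _b are one class to them, and where a whole thing is asked for, a point or a joint stands for the part that bears it (a point fixed in the world has none). Each returns a list of dicts, best first, with "conf" (0 to 1); they miss things now and then, are a little off and sometimes report something else, mostly with a low value. They report only what shows in the picture. A call takes as long as a camera call. They do not tell look-alikes from the thing itself.
- manip.search_frame(picture, name): "location" ([x, y, z] in mm, in world coordinates, good to about 4 mm: the middle of the surface that is visible of it).
- manip.masks_of(picture, name): "mask" (420x560 bool, what is visible of it).
The state is a dict: "clock": time; "joints": joint angles; "qd": joint speeds; "effort": joint torques, N m; "eef_pos": TCP position; "eef_rot": TCP orientation; "wrist_force": force on the tool from outside, world axes, zero at the start; "moment": the same for the moment, N m; "finger_gap": finger opening in mm.
Only numpy, scipy, OpenCV 4.12 (cv2) and the standard library are available. Lean on these libraries where they do the work, as an engineer would, in place of code of your own. Each camera call takes 0.05 s, during which the arm holds its last target. There are 200 camera calls.

## Working session

There is one attempt and no reset: what is moved stays moved. The work goes in short steps, Python scripts to look and compute and a shell command to move; the robot and the scene stay as the last step left them, time stands still between calls to the robot, and variables do not carry over. Pictures are saved under pics/ and viewed, about 8 in all and at most 12, crops included, and the job is handed in when it is done.

```bash
mkdir -p pics; ls; cat > h.py <<'E'
import numpy as np, cv2
from cell import manip
def save(c,n): cv2.imwrite('pics/'+n,c['pixels'][:,:,::-1])
def K(c): return np.array([[c['fx'],0,c['cx']],[0,c['fy'],c['cy']],[0,0,1.]]), np.array([c['k1'],0,0,0.])
def w2c(c,st=None):
    if 'extrinsics' in c: return np.array(c['extrinsics'])
    from scipy.spatial.transform import Rotation as R
    T=np.eye(4); T[:3,:3]=R.from_euler('xyz',st['eef_rot']).as_matrix(); T[:3,3]=st['eef_pos']
    return np.linalg.inv(T@np.array(c['hand_eye']))
def proj(c,P,st=None):
    E=w2c(c,st); k,d=K(c)
    return cv2.projectPoints(np.atleast_2d(np.float64(P)),cv2.Rodrigues(E[:3,:3])[0],E[:3,3],k,d)[0][:,0]
def ray_z(c,uv,z,st=None):
    E=np.linalg.inv(w2c(c,st)); k,d=K(c)
    n=cv2.undistortPoints(np.float64(uv).reshape(-1,1,2),k,d)[:,0]
    r=np.c_[n,np.ones(len(n))]@E[:3,:3].T; o=E[:3,3]
    return o+r*((z-o[2])/r[:,2])[:,None]
E
python3 - <<'E'
from h import *
t=manip.camera('top'); s=manip.camera('side')
save(t,'top0.png'); save(s,'side0.png')
np.set_printoptions(precision=1,suppress=True)
for c,nm in((t,'top'),(s,'side')):
    for n in ['gauge_grip','rod_head','telltale_head','rest','housing','bore_mouth','mug','can','grease','spanner','slug','race','driver']:
        print(nm,n,[(np.round(d['location']),round(d['conf'],2)) for d in manip.search_frame(c,n)][:3])
print(manip.read_state(), manip.hold_point_z)
E
```

```text
pics
top gauge_grip [(array([ 478., -175.,   34.]), 0.77), (array([ 664., -153.,   21.]), 0.66)]
top rod_head [(array([513., 356.,   8.]), 0.64)]
top telltale_head [(array([ 520., -175.,  110.]), 0.63)]
top rest [(array([ 479., -185.,   11.]), 0.69), (array([ 662., -426.,   31.]), 0.69)]
top housing [(array([543., 126.,  59.]), 0.68)]
top bore_mouth [(array([546., 126.,  61.]), 0.71)]
top mug [(array([716., 314.,  47.]), 0.66)]
top can [(array([378., 442., 119.]), 0.94)]
top grease [(array([ 708., -311.,   71.]), 0.66)]
top spanner [(array([512., 358.,   6.]), 0.96), (array([ 466., -360.,   22.]), 0.67), (array([542., 126.,  58.]), 0.29)]
top slug [(array([ 661., -428.,   33.]), 0.64)]
top race [(array([724.,   8.,  14.]), 0.53), (array([ 662., -427.,   34.]), 0.39)]
top driver [(array([ 466., -361.,   23.]), 0.84)]
side gauge_grip [(array([ 668., -164.,   22.]), 0.71), (array([ 476., -184.,   38.]), 0.62)]
side rod_head [(array([ 666., -196.,   98.]), 0.37)]
side telltale_head [(array([ 514., -171.,  103.]), 0.39)]
side rest [(array([ 460., -204.,    4.]), 0.91)]
side housing [(array([545., 107.,  66.]), 0.71)]
side bore_mouth [(array([545., 103.,  61.]), 0.68)]
side mug [(array([707., 286.,  56.]), 0.91)]
side can [(array([377., 434.,  82.]), 0.75)]
side grease [(array([ 704., -326.,   66.]), 0.81)]
side spanner [(array([514., 349.,   8.]), 0.75)]
side slug [(array([ 660., -441.,   34.]), 0.84)]
side race [(array([726.,   6.,   9.]), 0.54)]
side driver [(array([ 463., -370.,   22.]), 0.76)]
{'clock': 1.4, 'joints': array([ 1.3,  0.3,  1.5, -0. ,  1.3, -0.1]), 'qd': array([-0.,  0., -0.,  0., -0., -0.]), 'effort': array([  0. , -53.2, -35.3,   0.1,   0. ,  -0. ]), 'eef_pos': array([128.5, 534.8, 205.5]), 'eef_rot': array([-3.1,  0. ,  2.9]), 'wrist_force': array([-0. , -0.7,  0.2]), 'moment': array([0., 0., 0.]), 'finger_gap': 93.91719496153125} 18.8
```

View pics/top0.png

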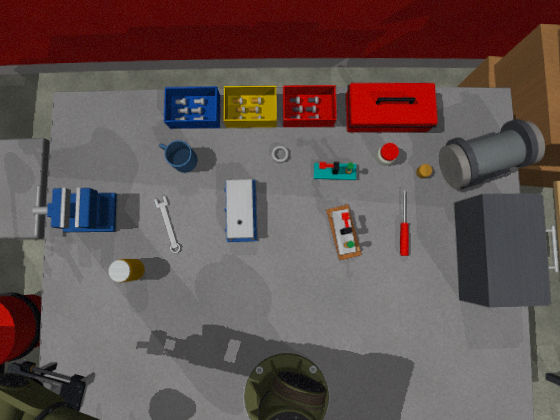

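View pics/side0.png

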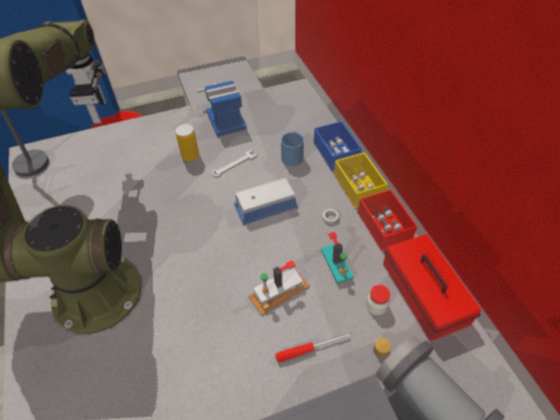

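```bash
python3 - <<'E'
from h import *
np.set_printoptions(precision=3,suppress=True)
w=manip.camera('wrist'); print(w['hand_eye'],w['fx'],w['cx'],w['cy'],w['k1'])
t=manip.camera('top')
for n,z in(('housing',62),('rest',22),('gauge_grip',36),('rod_head',112),('telltale_head',112),('bore_mouth',62)):
    for m in manip.masks_of(t,n)[:2]:
        ys,xs=np.nonzero(m['mask']); 
        p=ray_z(t,np.c_[xs,ys],z)[:,:2]
        print(n,round(m['conf'],2),len(xs),xs.mean(),ys.mean(),cv2.minAreaRect(p.astype(np.float32)))
print(manip.read_state()['clock'],manip.read_state()['eef_rot'])
E
```

```text
[[   0.001   -0.958   -0.288   83.887]
 [   1.       0.001   -0.001    0.62 ]
 [   0.001   -0.288    0.958 -178.868]
 [   0.       0.       0.       1.   ]] 297.0069407979609 278.1978336507557 211.2784728849585 -0.039678002945220836
housing 0.97 1865 240.92922252010723 210.27560321715816 ((547.1417236328125, 127.16329956054688), (182.31642150878906, 92.45281982421875), 1.2805531024932861)
rest 0.59 401 342.81047381546136 229.40648379052368 ((484.32427978515625, -179.78366088867188), (158.09613037109375, 70.40876007080078), 13.388450622558594)
gauge_grip 0.94 716 334.4790502793296 170.12849162011173 ((669.4292602539062, -154.76510620117188), (125.04403686523438, 54.78025817871094), 87.61563873291016)
gauge_grip 0.61 741 343.3238866396761 230.94062078272606 ((483.79486083984375, -177.30470275878906), (130.8293914794922, 52.83698272705078), 8.883635520935059)
rod_head 0.66 1800 240.94 209.9661111111111 ((542.7050170898438, 119.50143432617188), (172.28236389160156, 86.85977172851562), 0.3011293113231659)
telltale_head 0.59 76 345.61842105263156 217.78947368421052 ((514.046630859375, -171.06455993652344), (19.642454147338867, 36.54423522949219), 88.39644622802734)
telltale_head 0.5 75 325.38666666666666 164.53333333333333 ((668.422607421875, -121.56391906738281), (37.114192962646484, 20.298343658447266), 89.50506591796875)
bore_mouth 0.87 1928 240.91441908713693 210.19294605809128 ((545.7862548828125, 127.64125061035156), (184.35281372070312, 95.22179412841797), 2.621492385864258)
1.8 [-3.142 -0.     2.906]
```

```bash
python3 -m crank '[{"offset":[0.028,-0.029,0.005],"spin":2},{"offset":[0.056,-0.058,0.01],"spin":4},{"offset":[0.084,-0.087,0.015],"spin":6},{"offset":[0.112,-0.116,0.02],"spin":8},{"offset":[0.14,-0.145,0.025],"spin":10},{"offset":[0.168,-0.174,0.03],"spin":12},{"offset":[0.196,-0.203,0.035],"spin":14},{"offset":[0.224,-0.232,0.04],"spin":15}]'; python3 -m crank '[{"offset":[0.028,-0.029,0.0],"spin":0},{"offset":[0.056,-0.058,0.0],"spin":0},{"offset":[0.084,-0.087,0.0],"spin":0},{"offset":[0.112,-0.116,0.0],"spin":0},{"offset":[0.14,-0.145,0.0],"spin":0},{"offset":[0.164,-0.17,0.0],"spin":0},{"offset":[0.164,-0.175,0.0],"spin":0},{"offset":[0.164,-0.175,0.0],"spin":0}]'
python3 - <<'E'
from h import *
np.set_printoptions(precision=3,suppress=True)
st=manip.read_state(); w=manip.camera('wrist'); save(w,'w1.png')
print(st['clock'],st['eef_pos'],st['eef_rot'],st['joints'])
print(proj(w,[[546,126,62],[506,126,62]],st))
np.savez('w1.npz',**{k:w[k] for k in('pixels','fx','fy','cx','cy','k1','hand_eye')},eef_pos=st['eef_pos'],eef_rot=st['eef_rot'])
E
```

```text
clock: 2.47
eef_pos: [353.5, 301.1, 245.9]
eef_rot: [3.141, 0.0, -3.113]
wrist_force: [0.9, 0.1, 0.0]
finger_gap: 94.1
clock: 3.13
eef_pos: [518.0, 124.6, 245.5]
eef_rot: [3.141, -0.0, -3.116]
wrist_force: [-0.3, 0.4, -0.3]
finger_gap: 93.8
3.1333 [517.985 124.557 245.463] [ 3.141 -0.    -3.116] [ 0.167  0.233  1.512  0.     1.397 -1.429]
[[278.637 213.603]
 [279.488 182.747]]
```

View pics/w1.png

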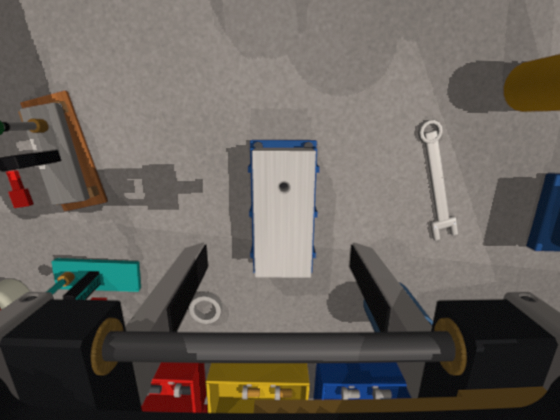

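```bash
cat > bore.py <<'E'
from h import *
d=dict(np.load('w1.npz')); 
g=cv2.cvtColor(d['pixels'],cv2.COLOR_RGB2HSV)
white=((g[:,:,2]>140)&(g[:,:,1]<45)).astype(np.uint8); m=np.zeros_like(white); m[140:290,240:328]=white[140:290,240:328]
n,l,s,c=cv2.connectedComponentsWithStats(m); i=1+s[1:,4].argmax(); m=(l==i)
cn=max(cv2.findContours(m.astype(np.uint8),cv2.RETR_EXTERNAL,cv2.CHAIN_APPROX_NONE)[0],key=len)[:,0].astype(float)
P=ray_z(d,cn,62,d)[:,:2].astype(np.float32); print(cv2.minAreaRect(P),s[i])
gray=cv2.cvtColor(d['pixels'],cv2.COLOR_RGB2GRAY)
sub=gray[176:198,272:298].astype(float); wgt=np.clip(130-sub,0,None); ys,xs=np.mgrid[176:198,272:298]
uv=[(xs*wgt).sum()/wgt.sum(),(ys*wgt).sum()/wgt.sum()]; print(uv,ray_z(d,[uv],62,d))
print(gray[178:196:1,276:294])
E
python3 bore.py
```

```text
((552.5857543945312, 131.45684814453125), (171.05319213867188, 77.86228942871094), 1.507982850074768) [ 253  151   63  128 7469]
[np.float64(283.5529972211195), np.float64(186.21258435887256)] [[510.23837936 131.16776715  62.        ]]
[[185 185 185 185 186 188 189 187 185 186 185 185 186 186 187 186 186 186]
 [185 186 184 186 186 188 187 185 184 185 185 185 186 185 186 187 187 187]
 [185 185 185 185 184 183 179 176 174 176 179 184 186 186 186 186 187 188]
 [185 186 185 182 174 162 151 142 141 147 161 172 182 185 187 187 188 187]
 [186 185 180 170 150 125 102  93  94 106 121 141 162 179 185 187 187 187]
 [185 183 169 144 110  78  55  49  52  59  76 104 135 163 183 187 187 187]
 [184 179 156 114  69  44  38  38  39  40  49  74 109 147 176 186 188 187]
 [184 174 145  90  48  38  39  40  40  40  42  61  94 132 165 184 188 188]
 [181 171 141  86  47  39  40  41  40  43  45  58  87 123 158 183 188 188]
 [183 170 144  98  60  47  45  43  45  50  54  65  88 122 156 182 188 188]
 [183 175 153 113  78  59  53  52  54  59  64  74  96 127 158 183 188 186]
 [184 179 164 135  97  74  66  66  66  69  74  86 110 139 165 183 188 186]
 [185 182 174 155 120  93  81  76  76  81  90 106 129 153 175 186 188 188]
 [184 183 179 168 148 127 113 104 101 106 116 130 149 170 183 187 188 188]
 [185 185 182 176 170 161 150 138 134 136 145 156 169 182 187 187 187 187]
 [185 185 184 182 180 177 170 163 161 161 165 174 183 187 186 187 188 186]
 [185 185 184 185 186 187 182 178 177 178 180 183 186 186 187 188 188 187]
 [185 185 185 185 187 190 187 185 184 184 184 184 186 187 186 187 188 187]]
```

```bash
python3 -m crank '[{"offset":[-0.004,-0.038,0],"spin":1},{"offset":[-0.008,-0.076,0],"spin":2},{"offset":[-0.012,-0.114,0],"spin":3},{"offset":[-0.016,-0.152,0],"spin":4},{"offset":[-0.02,-0.19,0],"spin":5},{"offset":[-0.024,-0.228,0],"spin":6},{"offset":[-0.028,-0.266,0],"spin":7},{"offset":[-0.034,-0.303,0],"spin":8}]' 1;
python3 - <<'E'
from h import *
np.set_printoptions(precision=3,suppress=True)
st=manip.read_state(); w=manip.camera('wrist'); save(w,'w2.png')
print(st['clock'],st['eef_pos'],st['eef_rot'],st['joints'],st['qd'])
np.savez('w2.npz',**{k:w[k] for k in('pixels','fx','fy','cx','cy','k1','hand_eye')},eef_pos=st['eef_pos'],eef_rot=st['eef_rot'])
for n in ('rod_head','telltale_head','gauge_grip','gauge_base','rest'):
  print(n,[(np.round(x['location'],1),round(x['conf'],2),proj(w,x['location'],st)[0]) for x in manip.search_frame(w,n)][:2])
E
```

```text
clock: 3.85
eef_pos: [483.0, -177.5, 246.1]
eef_rot: [3.141, 0.001, -2.973]
wrist_force: [1.1, 0.5, -0.2]
finger_gap: 93.9
3.85 [ 483.005 -177.469  246.141] [ 3.141  0.001 -2.973] [-0.424  0.191  1.562  0.001  1.389 -2.164] [-0.852  0.165 -0.193 -0.001  0.029 -1.057]
rod_head [(array([ 444.3, -183. ,  110.9]), 0.52, array([279.099, 166.226])), (array([ 662.6, -190.4,   97.8]), 0.45, array([245.349, 328.014]))]
telltale_head [(array([ 512.7, -172.7,  106.6]), 0.9, array([277.812, 226.556])), (array([525.1, 107. ,  62.1]), 0.36, array([478.449, 256.384]))]
gauge_grip [(array([ 661.8, -158.3,   20.3]), 0.74, array([270.948, 297.887])), (array([ 474.8, -176.1,   37.1]), 0.56, array([280.207, 181.862]))]
gauge_base [(array([ 471.6, -181.1,   36.2]), 0.74, array([276.894, 178.755])), (array([ 661.5, -160. ,   23.2]), 0.65, array([269.857, 298.613]))]
rest [(array([ 449.4, -203.5,   10.6]), 0.9, array([263.708, 157.038]))]
```

View pics/w2.png

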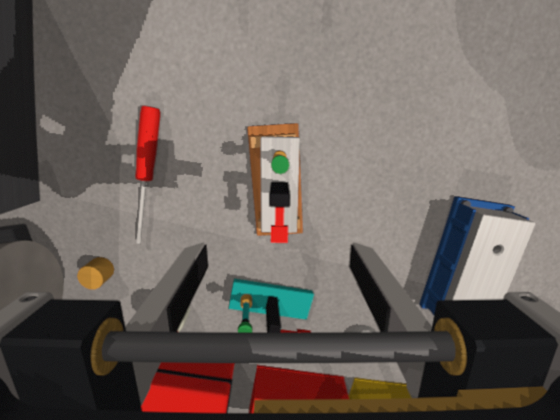

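```bash
cat > gz.py <<'E'
from h import *
np.set_printoptions(precision=3,suppress=True)
manip.camera('wrist')
st=manip.read_state(); d=manip.camera('wrist'); print(st['clock'],st['eef_pos'],st['eef_rot'],np.abs(st['qd']).max())
g=cv2.cvtColor(d['pixels'],cv2.COLOR_RGB2HSV); H,S,V=[g[...,i].astype(int) for i in range(3)]
roi=np.zeros(H.shape,bool); roi[115:260,240:320]=1
def big(m):
    n,l,s,c=cv2.connectedComponentsWithStats((m&roi).astype(np.uint8)); i=1+s[1:,4].argmax(); print(s[i]); return l==i
gr=big((H>45)&(H<85)&(S>100)); rd=big(((H<6)|(H>174))&(S>150)); bk=big((V<60)); wh=big((V>120)&(S<40))
for n,m,z in(('green',gr,112),('red',rd,112),('black',bk,107),('white',wh,36)):
    cn=max(cv2.findContours(m.astype(np.uint8),cv2.RETR_EXTERNAL,cv2.CHAIN_APPROX_NONE)[0],key=len)[:,0].astype(float)
    P=ray_z(d,cn,z,st)[:,:2].astype(np.float32); print(n,cv2.minAreaRect(P),P.min(0),P.max(0))
    if n=='red' : pass
cv2.imwrite('pics/w3.png',cv2.resize(d['pixels'][110:260,220:340,::-1],None,fx=4,fy=4,interpolation=cv2.INTER_CUBIC))
E
python3 gz.py
```

```text
4.2 [ 483.648 -175.569  245.916] [ 3.141  0.    -2.973] 0.005556590048331492
[270 155  17  18 240]
[269 206  18  36 436]
[268 181  20  25 435]
[ 240  115   80  145 7422]
green ((442.1307678222656, -182.68698120117188), (17.814023971557617, 16.829355239868164), 9.677777290344238) [ 433.001 -191.569] [ 450.912 -173.962]
red ((508.1703796386719, -171.91452026367188), (41.33332824707031, 19.115283966064453), 9.155616760253906) [ 487.2   -180.019] [ 529.914 -160.174]
black ((474.77569580078125, -177.67056274414062), (27.093605041503906, 20.802087783813477), 10.158848762512207) [ 461.188 -188.347] [ 488.748 -165.441]
white ((489.1874084472656, -172.6141815185547), (197.4449005126953, 113.64653778076172), 9.687336921691895) [ 383.601 -238.143] [596.064 -99.989]
```

View pics/w3.png

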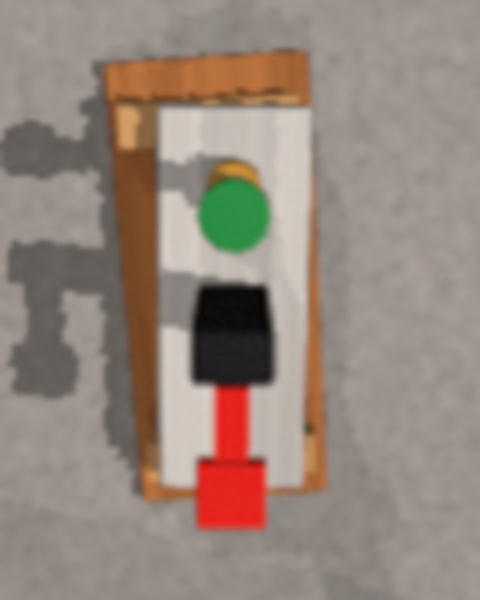

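```bash
python3 - <<'E'
from h import *
np.set_printoptions(precision=2,suppress=True)
st=manip.read_state(); d=manip.camera('wrist'); np.savez('w3.npz',**{k:d[k] for k in('pixels','fx','fy','cx','cy','k1','hand_eye')},eef_pos=st['eef_pos'],eef_rot=st['eef_rot'])
a=ray_z(d,[[278.0,163.3],[277.5,233.0]],112,st); p=ray_z(d,[[277.9,198.7]],107,st)
# gauge base top edges -> corners at z=36
c=ray_z(d,np.array([[160,106],[312,108],[304,490],[161,487]])/4.+[219.6,109.6],36,st)
v=(a[1]-a[0])[:2]; print(a,p,'len',np.hypot(*v),'yaw',np.degrees(np.arctan2(v[1],v[0])),'mid',a.mean(0)); print(c, cv2.minAreaRect(c[:,:2].astype(np.float32)))
print('tool yaw',180+np.degrees(st['eef_rot'][2]), st['eef_pos'])
E
```

```text
[[ 441.89 -182.9   112.  ]
 [ 518.96 -170.34  112.  ]] [[ 480.94 -176.36  107.  ]] len 78.08323569874234 yaw 9.256781494580945 mid [ 480.42 -176.62  112.  ]
[[ 421.65 -210.21   36.  ]
 [ 414.12 -162.4    36.  ]
 [ 542.02 -141.     36.  ]
 [ 549.33 -190.38   36.  ]] ((481.7860412597656, -175.61468505859375), (129.67318725585938, 49.915340423583984), 8.82790756225586)
tool yaw 9.648575070503398 [ 483.68 -175.72  245.9 ]
```

```bash
python3 -m crank '[{"offset":[-0.0025,-0.0005,-0.035],"spin":-0.5},{"offset":[-0.0025,-0.0005,-0.07],"spin":-0.5},{"offset":[-0.0025,-0.0005,-0.105],"spin":-0.5},{"offset":[-0.0025,-0.0005,-0.14],"spin":-0.5},{"offset":[-0.0025,-0.0005,-0.165],"spin":-0.5},{"offset":[-0.0025,-0.0005,-0.185],"spin":-0.5},{"offset":[-0.0025,-0.0005,-0.185],"spin":-0.5},{"offset":[-0.0025,-0.0005,-0.185],"spin":-0.5}]' 1; python3 -m crank '[{"offset":[0,0,0],"spin":0},{"offset":[0,0,0],"spin":0},{"offset":[0,0,0],"spin":0},{"offset":[0,0,0],"spin":0},{"offset":[0,0,0],"spin":0},{"offset":[0,0,0],"spin":0},{"offset":[0,0,0],"spin":0},{"offset":[0,0,0],"spin":0}]' 0 35
python3 - <<'E'
from h import *
d=manip.camera('side'); save(d,'s1.png'); cv2.imwrite('pics/s1c.png',cv2.resize(d['pixels'][200:340,200:380,::-1],None,fx=3,fy=3)); print(manip.read_state())
E
```

```text
clock: 4.97
eef_pos: [481.2, -175.8, 60.9]
eef_rot: [3.141, -0.001, -2.981]
wrist_force: [0.3, 0.4, 1.1]
finger_gap: 93.9
clock: 5.63
eef_pos: [481.1, -175.8, 60.9]
eef_rot: [3.141, -0.001, -2.981]
wrist_force: [0.1, 0.6, 0.3]
finger_gap: 43.9
{'clock': 5.6833, 'joints': array([-4.21941961e-01,  3.90331407e-01,  1.76767718e+00,  4.42055521e-04,
        9.84992556e-01, -2.15342426e+00]), 'qd': array([-0.00080761,  0.00054019, -0.00053549, -0.00100958, -0.00285534,
       -0.00049915]), 'effort': array([ 2.25413540e-03, -5.22078681e+01, -2.91388053e+01, -4.42908006e-02,
        5.90742147e-02,  3.64621765e-04]), 'eef_pos': array([ 481.12417851, -175.75061913,   60.87548301]), 'eef_rot': array([ 3.14051036e+00, -9.73665810e-04, -2.98115081e+00]), 'wrist_force': array([0.37941978, 0.28796264, 0.00502943]), 'moment': array([0.04837552, 0.03699592, 0.0229233 ]), 'finger_gap': 39.96371214374684}
```

```bash
python3 -m crank '[{"offset":[0,0,0],"spin":0},{"offset":[0,0,0],"spin":0},{"offset":[0,0,0],"spin":0},{"offset":[0,0,0],"spin":0},{"offset":[0,0,0],"spin":0},{"offset":[0,0,0.002],"spin":0},{"offset":[0,0,0.015],"spin":0},{"offset":[0,0,0.035],"spin":0}]' 0 35; python3 -m crank '[{"offset":[0,0,0.03],"spin":0},{"offset":[0,0,0.065],"spin":0},{"offset":[0,0,0.1],"spin":0},{"offset":[0,0,0.11],"spin":0},{"offset":[0,0,0.11],"spin":0},{"offset":[0,0,0.11],"spin":0},{"offset":[0,0,0.11],"spin":0},{"offset":[0,0,0.11],"spin":0}]' 0 35
python3 - <<'E'
from h import *
st=manip.read_state(); d=manip.camera('wrist'); save(d,'w4.png'); print(st['eef_pos'],st['wrist_force'],st['moment'],st['finger_gap'])
np.savez('w4.npz',**{k:d[k] for k in('pixels','fx','fy','cx','cy','k1','hand_eye')},eef_pos=st['eef_pos'],eef_rot=st['eef_rot'])
E
```

```text
clock: 6.35
eef_pos: [479.7, -175.0, 94.3]
eef_rot: [3.138, -0.005, -2.981]
wrist_force: [-0.7, -0.7, -6.4]
finger_gap: 23.7
clock: 7.02
eef_pos: [479.0, -174.7, 202.0]
eef_rot: [3.135, -0.008, -2.981]
wrist_force: [0.2, 0.1, -7.1]
finger_gap: 23.9
[ 478.96042293 -174.70677337  201.97862749] [ 0.23179094  0.13748413 -7.13680326] [ 0.03389518 -0.01635624  0.00215281] 23.928240714534166
```

View pics/w4.png

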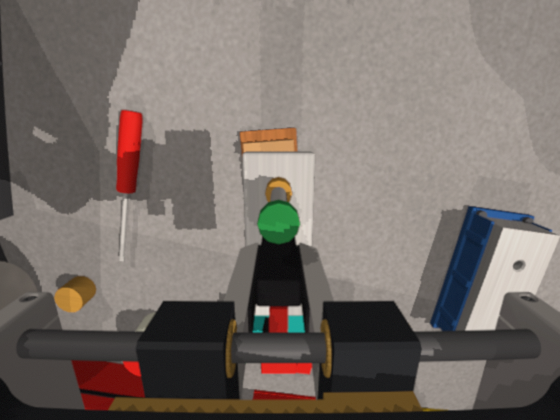

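```bash
cat > gw4.py <<'E'
from h import *
import sys
np.set_printoptions(precision=2,suppress=True)
d=dict(np.load('w4.npz')); g=cv2.cvtColor(d['pixels'],cv2.COLOR_RGB2HSV); H,S,V=[g[...,i].astype(int) for i in range(3)]
m=((H>45)&(H<85)&(S>100)); m[:180]=0; m[260:]=0; m[:,:240]=0; m[:,320:]=0
cn=max(cv2.findContours(m.astype(np.uint8),cv2.RETR_EXTERNAL,cv2.CHAIN_APPROX_NONE)[0],key=len)
print(cv2.minEnclosingCircle(cn), cv2.boundingRect(cn), m.sum())
E0=d['eef_pos']; zu=E0[2]+18.8-58
from scipy.spatial.transform import Rotation as R
Rt=R.from_euler('xyz',d['eef_rot'])
(c,r)=cv2.minEnclosingCircle(cn)
P=ray_z(d,[c,(c[0]+r,c[1]),(c[0]-r,c[1])],zu+90,d); print('rod tool',Rt.inv().apply(P-E0))
Q=ray_z(d,[(243.8,153),(314,153.2)],zu+14,d); print('end corners tool',Rt.inv().apply(Q-E0))
gray=cv2.cvtColor(d['pixels'],cv2.COLOR_RGB2GRAY); print(gray[140:162,262],gray[165,238:320])
E
python3 gw4.py
```

```text
((278.1229553222656, 222.20492553710938), 22.23338508605957) (258, 200, 42, 45) 1428
rod tool [[ 39.96   0.23 -50.47]
 [ 39.95  10.38 -50.41]
 [ 39.97  -9.92 -50.54]]
end corners tool [[ 63.71 -23.22  25.58]
 [ 63.58  24.56  25.87]]
[115 101 132 159 163 163 163 163 163 163 155 130 126 162 186 194 198 199
 199 199 199 199] [157 144 113 100 116 154 184 199 200 197 194 193 195 195 196 196 196 195
 194 195 198 202 203 201 200 197 196 198 198 197 195 196 196 197 198 199
 202 202 199 197 199 200 200 199 198 199 201 203 206 206 203 201 201 201
 198 197 197 197 197 200 200 202 203 201 197 198 201 204 203 199 196 196
 198 201 199 188 174 163 161 162 161 162]
```

```bash
python3 - <<'E'
from h import *
np.set_printoptions(precision=2,suppress=True)
def dark(img,u,v,h=12,th=113):
    gray=cv2.cvtColor(img,cv2.COLOR_RGB2GRAY).astype(np.uint8); s=cv2.resize(gray[v-h:v+h+1,u-h:u+h+1],None,fx=8,fy=8,interpolation=cv2.INTER_CUBIC)
    m=(s<th).astype(np.uint8); n,l,st,c=cv2.connectedComponentsWithStats(m); i=1+st[1:,4].argmax()
    return (c[i]+.5)/8-.5+[u-h,v-h], st[i]/8
for f,u,v in(('w1',284,186),('w3',498,249),('w4',519,265)):
    d=dict(np.load(f+'.npz')); uv,s=dark(d['pixels'],u,v); print(f,uv,s[2:4],ray_z(d,[uv],62,d))
d=manip.camera('top'); uv,s=dark(d['pixels'],240,222,5,100); print(uv,s,ray_z(d,[uv],62))
E
```

```text
w1 [283.68 186.45] [10.25  9.75] [[510.53 131.34  62.  ]]
w3 [496.39 248.02] [9.38 7.88] [[509.97 129.09  62.  ]]
w4 [517.85 264.54] [9.88 8.38] [[509.99 128.72  62.  ]]
[239.24 221.81] [ 2.88  3.38  3.88  3.88 94.75] [[512.04 130.7   62.  ]]
```

```bash
python3 -m crank '[{"offset":[0.013,0.037,0],"spin":-1},{"offset":[0.026,0.074,0],"spin":-2},{"offset":[0.039,0.111,0],"spin":-3},{"offset":[0.052,0.148,0],"spin":-4},{"offset":[0.065,0.185,0],"spin":-5},{"offset":[0.078,0.222,0],"spin":-6},{"offset":[0.091,0.259,0],"spin":-7},{"offset":[0.104,0.296,0],"spin":-7.7}]'; python3 -m crank '[{"offset":[0.003,0.011,-0.02],"spin":0},{"offset":[0.003,0.011,-0.05],"spin":0},{"offset":[0.003,0.011,-0.07],"spin":0},{"offset":[0.003,0.011,-0.075],"spin":0},{"offset":[0.003,0.011,-0.075],"spin":0},{"offset":[0.003,0.011,-0.075],"spin":0},{"offset":[0.003,0.011,-0.075],"spin":0},{"offset":[0.003,0.011,-0.075],"spin":0}]'
python3 - <<'E'
from h import *
np.set_printoptions(precision=3,suppress=True)
st=manip.read_state(); d=manip.camera('wrist'); save(d,'w5.png'); print(st['eef_pos'],st['eef_rot'],st['wrist_force'],st['moment'],st['finger_gap'])
np.savez('w5.npz',**{k:d[k] for k in('pixels','fx','fy','cx','cy','k1','hand_eye')},eef_pos=st['eef_pos'],eef_rot=st['eef_rot'])
E
```

```text
clock: 7.78
eef_pos: [583.4, 123.1, 201.9]
eef_rot: [3.136, -0.008, -3.117]
wrist_force: [1.7, -0.3, -6.0]
finger_gap: 23.5
clock: 8.45
eef_pos: [587.0, 134.0, 128.4]
eef_rot: [3.136, -0.006, -3.117]
wrist_force: [-0.1, 0.1, -5.2]
finger_gap: 24.0
[587.035 134.031 128.398] [ 3.136 -0.006 -3.117] [-0.11   0.12  -5.224] [-0.021 -0.083  0.017] 23.9630551626711
```

View pics/w5.png

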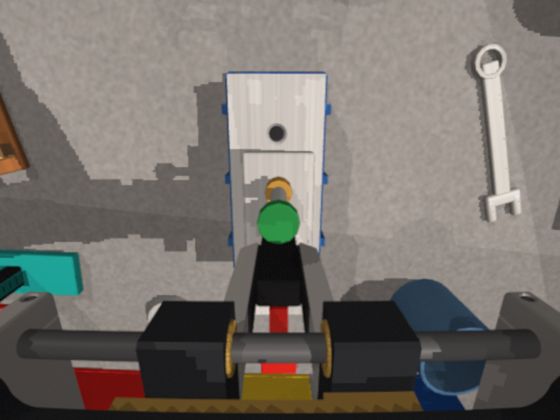

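```bash
cat > m5.py <<'E'
from h import *
import sys
from scipy.spatial.transform import Rotation as R
np.set_printoptions(precision=2,suppress=True)
f,u,v=sys.argv[1],int(sys.argv[2]),int(sys.argv[3])
d=dict(np.load(f)); Rt=R.from_euler('xyz',d['eef_rot']); E0=d['eef_pos']
gray=cv2.cvtColor(d['pixels'],cv2.COLOR_RGB2GRAY); h=14
s=cv2.resize(gray[v-h:v+h+1,u-h:u+h+1],None,fx=8,fy=8,interpolation=cv2.INTER_CUBIC)
for th in (80,113,150):
    n,l,st,c=cv2.connectedComponentsWithStats((s<th).astype(np.uint8)); i=1+st[1:,4].argmax()
    x,y,w,hh=st[i][:4]/8.; uv=np.array([x+w/2,y+hh/2])-.5+[u-h,v-h]
    P=ray_z(d,[uv],62,d); print(th,uv,w,hh,'bore world',P,'tool',Rt.inv().apply(P-E0))
zu=E0[2]+18.8-58
cs=Rt.apply([[40,.2,-51.2]])+E0; print('rod px if (40,.2):',proj(d,cs,d),'underside z',zu)
# housing edges: blue/white boundary per row
for r in (85,100,115,140): 
    row=gray[r].astype(int); print(r,[ (np.abs(np.diff(row[215:245])).argmax()+215.5), (np.abs(np.diff(row[310:340])).argmax()+310.5)])
E
python3 m5.py w5.npz 277 133
```

```text
80 [276.12 133.12] 14.25 14.75 bore world [[511.21 131.06  62.  ]] tool [[75.48 -1.46 66.84]]
113 [276.44 133.06] 15.875 16.125 bore world [[511.16 131.31  62.  ]] tool [[75.53 -1.21 66.84]]
150 [276.81 132.5 ] 18.125 18.75 bore world [[510.71 131.6   62.  ]] tool [[75.97 -0.91 66.85]]
rod px if (40,.2): [[277.88 222.71]] underside z 89.19832212348032
85 [np.float64(226.5), np.float64(325.5)]
100 [np.float64(227.5), np.float64(324.5)]
115 [np.float64(227.5), np.float64(324.5)]
140 [np.float64(228.5), np.float64(322.5)]
```

```bash
python3 -m crank '[{"offset":[-0.018,-0.001,0],"spin":0.3},{"offset":[-0.036,-0.0022,0],"spin":0.3},{"offset":[-0.036,-0.0022,-0.008],"spin":0.3},{"offset":[-0.036,-0.0022,-0.014],"spin":0.3},{"offset":[-0.036,-0.0022,-0.017],"spin":0.3},{"offset":[-0.036,-0.0022,-0.018],"spin":0.3},{"offset":[-0.036,-0.0022,-0.018],"spin":0.3},{"offset":[-0.036,-0.0022,-0.018],"spin":0.3}]'; python3 -c "
from cell import manip
s=manip.read_state();print(s['eef_pos'],s['wrist_force'],s['moment'])"; python3 -m crank '[{"offset":[0,0,-0.0005],"spin":0},{"offset":[0,0,-0.001],"spin":0},{"offset":[0,0,-0.0015],"spin":0},{"offset":[0,0,-0.002],"spin":0},{"offset":[0,0,-0.0025],"spin":0},{"offset":[0,0,-0.003],"spin":0},{"offset":[0,0,-0.003],"spin":0},{"offset":[0,0,-0.003],"spin":0}]';python3 -c "
from cell import manip
s=manip.read_state();print(s['eef_pos'],s['wrist_force'],s['moment'])"
```

```text
clock: 9.17
eef_pos: [551.3, 131.8, 110.2]
eef_rot: [3.136, -0.006, -3.112]
wrist_force: [-1.2, 0.6, -6.3]
finger_gap: 23.7
[551.2613677  131.84125191 110.23781115] [-1.17805958  0.63789712 -6.30440781] [ 0.00052066 -0.04491919 -0.00010476]
clock: 9.83
eef_pos: [551.3, 131.8, 107.2]
eef_rot: [3.136, -0.006, -3.112]
wrist_force: [0.1, 0.2, -5.7]
finger_gap: 23.4
[551.25450266 131.8478684  107.22067678] [ 0.05599393  0.2108175  -5.70563696] [ 0.00873796 -0.04573181  0.00844134]
```

```bash
python3 -m crank '[{"offset":[0,0,-0.0005],"spin":0},{"offset":[0,0,-0.001],"spin":0},{"offset":[0,0,-0.0015],"spin":0},{"offset":[0,0,-0.002],"spin":0},{"offset":[0,0,-0.0025],"spin":0},{"offset":[0,0,-0.003],"spin":0},{"offset":[0,0,-0.0035],"spin":0},{"offset":[0,0,-0.0035],"spin":0}]';python3 -c "
from cell import manip
s=manip.read_state();print(s['eef_pos'],s['wrist_force'],s['moment'])"
```

```text
clock: 10.5
eef_pos: [551.2, 131.8, 103.6]
eef_rot: [3.136, -0.006, -3.112]
wrist_force: [-0.5, -0.4, -5.5]
finger_gap: 23.8
[551.18502697 131.8381138  103.56473813] [-0.48588096 -0.40761676 -5.50294205] [ 0.0249502  -0.03939882 -0.00679862]
```

```bash
python3 -m crank '[{"offset":[0,0,-0.0005],"spin":0},{"offset":[0,0,-0.001],"spin":0},{"offset":[0,0,-0.0013],"spin":0},{"offset":[0,0,-0.0016],"spin":0},{"offset":[0,0,-0.0018],"spin":0},{"offset":[0,0,-0.002],"spin":0},{"offset":[0,0,-0.002],"spin":0},{"offset":[0,0,-0.002],"spin":0}]';python3 -c "
from cell import manip
s=manip.read_state();print(s['eef_pos'],s['wrist_force'],s['moment'])"
```

```text
clock: 11.17
eef_pos: [551.2, 131.8, 101.6]
eef_rot: [3.136, -0.006, -3.112]
wrist_force: [-0.3, 0.4, -6.7]
finger_gap: 23.9
[551.19545808 131.83886272 101.60020418] [-0.30207673  0.44833531 -6.68009373] [ 0.03043586 -0.09193581 -0.05263053]
```

```bash
python3 -m crank '[{"offset":[0,0,-0.0002],"spin":0},{"offset":[0,0,-0.0004],"spin":0},{"offset":[0,0,-0.0006],"spin":0},{"offset":[0,0,-0.0008],"spin":0},{"offset":[0,0,-0.001],"spin":0},{"offset":[0,0,-0.001],"spin":0},{"offset":[0,0,-0.001],"spin":0},{"offset":[0,0,-0.001],"spin":0}]';python3 - <<'E'
from h import *
s=manip.read_state();print(s['eef_pos'],s['wrist_force'],s['moment'])
d=manip.camera('side'); cv2.imwrite('pics/s6.png',cv2.resize(d['pixels'][130:240,210:330,::-1],None,fx=5,fy=5,interpolation=cv2.INTER_CUBIC))
E
```

```text
clock: 11.83
eef_pos: [551.2, 131.9, 101.3]
eef_rot: [3.136, -0.006, -3.112]
wrist_force: [-5.6, -0.7, 3.4]
finger_gap: 23.6
[551.24732597 131.90962358 101.30512592] [-5.57571885 -0.73118505  3.37521188] [-0.15339692  0.83965048 -0.10526061]
```

View pics/s6.png

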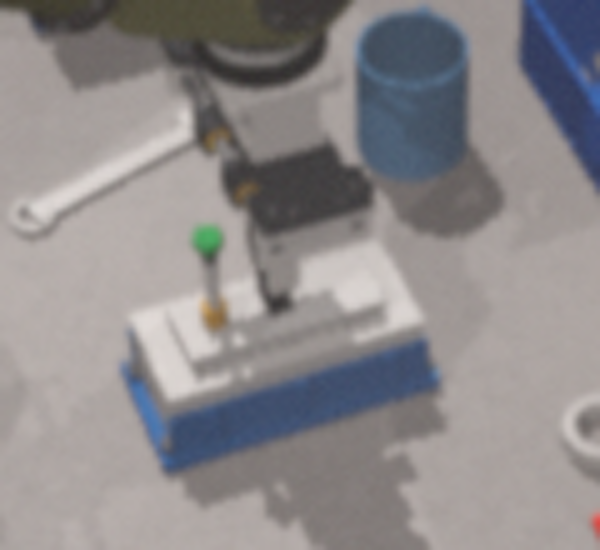

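```bash
python3 -m crank '[{"offset":[0,0,0],"spin":0},{"offset":[0,0,0],"spin":0},{"offset":[0,0,0],"spin":0},{"offset":[0,0,0],"spin":0},{"offset":[0,0,0],"spin":0},{"offset":[0,0,0.01],"spin":0},{"offset":[0,0,0.04],"spin":0},{"offset":[0,0,0.08],"spin":0}]' 0.6; python3 -m crank '[{"offset":[-0.015,0,0.03],"spin":0},{"offset":[-0.03,0,0.06],"spin":0},{"offset":[-0.03,0,0.09],"spin":0},{"offset":[-0.03,0,0.09],"spin":0},{"offset":[-0.03,0,0.09],"spin":0},{"offset":[-0.03,0,0.09],"spin":0},{"offset":[-0.03,0,0.09],"spin":0},{"offset":[-0.03,0,0.09],"spin":0}]' 0;
python3 - <<'E'
from h import *
np.set_printoptions(precision=3,suppress=True)
st=manip.read_state(); d=manip.camera('wrist'); save(d,'w7.png'); print(st['clock'],st['eef_pos'],st['eef_rot'],st['wrist_force'],st['finger_gap'])
np.savez('w7.npz',**{k:d[k] for k in('pixels','fx','fy','cx','cy','k1','hand_eye')},eef_pos=st['eef_pos'],eef_rot=st['eef_rot'])
E
```

```text
clock: 12.55
eef_pos: [550.0, 131.7, 180.6]
eef_rot: [3.137, -0.011, -3.112]
wrist_force: [0.1, 0.3, -0.1]
finger_gap: 56.7
clock: 13.22
eef_pos: [519.8, 131.6, 269.4]
eef_rot: [3.137, -0.013, -3.112]
wrist_force: [-0.0, 0.5, -0.1]
finger_gap: 6.4
13.2167 [519.79  131.577 269.391] [ 3.137 -0.013 -3.112] [-0.014  0.463 -0.098] 6.43909757340757
```

View pics/w7.png

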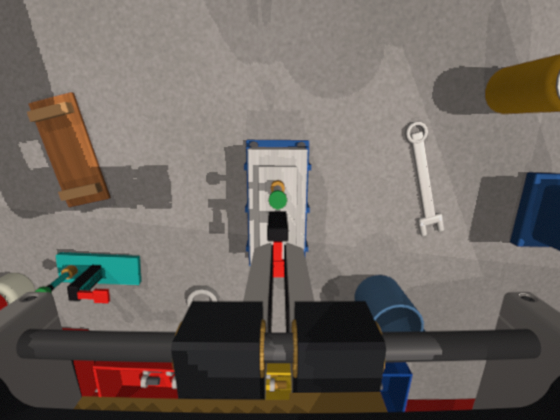

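```bash
python3 - <<'E'
from h import *
d=dict(np.load('w7.npz')); g=cv2.cvtColor(d['pixels'],cv2.COLOR_RGB2HSV); H,S,V=[g[...,i].astype(int) for i in range(3)]
m=((H>45)&(H<85)&(S>100)); m[:180]=0; m[230:]=0; m[:,:250]=0; m[:,310:]=0
ys,xs=np.nonzero(m); print(xs.mean(),ys.mean(),xs.min(),xs.max(),ys.min(),ys.max(), ray_z(d,[(xs.mean(),ys.mean()-.3)],152,d))
print(manip.read_state()['clock'])
E
python3 -m crank '[{"offset":[-0.0086,-0.0003,-0.03],"spin":0},{"offset":[-0.0086,-0.0003,-0.065],"spin":0},{"offset":[-0.0086,-0.0003,-0.09],"spin":0},{"offset":[-0.0086,-0.0003,-0.1],"spin":0},{"offset":[-0.0086,-0.0003,-0.106],"spin":0},{"offset":[-0.0086,-0.0003,-0.11],"spin":0},{"offset":[-0.0086,-0.0003,-0.11],"spin":0},{"offset":[-0.0086,-0.0003,-0.11],"spin":0}]' 0
```

```text
277.38582677165357 199.23622047244095 269 286 190 208 [[510.24981813 131.17454582 152.        ]]
13.2667
clock: 13.93
eef_pos: [511.8, 131.4, 160.7]
eef_rot: [3.137, -0.011, -3.112]
wrist_force: [0.4, -0.7, 0.8]
finger_gap: 0.3
```

```bash
python3 -m crank '[{"offset":[-0.0006,0,-0.003],"spin":0},{"offset":[-0.0006,0,-0.006],"spin":0},{"offset":[-0.0006,0,-0.009],"spin":0},{"offset":[-0.0006,0,-0.012],"spin":0},{"offset":[-0.0006,0,-0.015],"spin":0},{"offset":[-0.0006,0,-0.018],"spin":0},{"offset":[-0.0006,0,-0.02],"spin":0},{"offset":[-0.0006,0,-0.02],"spin":0}]' 0; python3 -c "
from cell import manip
s=manip.read_state();print(s['eef_pos'],s['wrist_force'],s['moment'])"; python3 -m crank '[{"offset":[0,0,-0.0004],"spin":0},{"offset":[0,0,-0.0008],"spin":0},{"offset":[0,0,-0.0012],"spin":0},{"offset":[0,0,-0.0016],"spin":0},{"offset":[0,0,-0.002],"spin":0},{"offset":[0,0,-0.0024],"spin":0},{"offset":[0,0,-0.0028],"spin":0},{"offset":[0,0,-0.003],"spin":0}]' 0
```

```text
clock: 14.6
eef_pos: [511.2, 131.4, 140.3]
eef_rot: [3.137, -0.011, -3.112]
wrist_force: [1.8, 0.3, 1.3]
finger_gap: 0.5
[511.17462103 131.40831599 140.26118358] [1.77654023 0.30809186 1.25428065] [ 0.07323411 -0.1623009   0.07274657]
clock: 15.27
eef_pos: [511.2, 131.4, 137.2]
eef_rot: [3.137, -0.011, -3.112]
wrist_force: [1.1, -0.1, 1.6]
finger_gap: 0.9
```

```bash
python3 -m crank '[{"offset":[0,0,-0.0004],"spin":0},{"offset":[0,0,-0.0008],"spin":0},{"offset":[0,0,-0.0012],"spin":0},{"offset":[0,0,-0.0016],"spin":0},{"offset":[0,0,-0.002],"spin":0},{"offset":[0,0,-0.0024],"spin":0},{"offset":[0,0,-0.0025],"spin":0},{"offset":[0,0,-0.0025],"spin":0}]' 0
```

```text
clock: 15.93
eef_pos: [511.4, 131.4, 135.2]
eef_rot: [3.137, -0.011, -3.112]
wrist_force: [-0.7, 0.3, 7.8]
finger_gap: 0.4
```

```bash
python3 -m crank '[{"offset":[0,0,-0.0004],"spin":0},{"offset":[0,0,-0.0008],"spin":0},{"offset":[0,0,-0.0012],"spin":0},{"offset":[0,0,-0.0016],"spin":0},{"offset":[0,0,-0.002],"spin":0},{"offset":[0,0,-0.002],"spin":0},{"offset":[0,0,-0.002],"spin":0},{"offset":[0,0,-0.002],"spin":0}]' 0
```

```text
clock: 16.6
eef_pos: [511.6, 131.5, 134.0]
eef_rot: [3.136, -0.01, -3.112]
wrist_force: [-2.2, -0.5, 12.0]
finger_gap: 0.3
```

```bash
cat > avg.py <<'E'
from cell import manip
import numpy as np,sys
a=[]
for i in range(int(sys.argv[1])):
    s=manip.read_state(); a.append([*s['eef_pos'],*s['wrist_force']]); manip.camera('side')
print(s['clock'],np.round(np.mean(a,0),2),np.round(np.std(a,0),2))
E
python3 avg.py 6; python3 -m crank '[{"offset":[0,0,0.001],"spin":0},{"offset":[0,0,0.0015],"spin":0},{"offset":[0,0,0.0015],"spin":0},{"offset":[0,0,0.0015],"spin":0},{"offset":[0,0,0.0015],"spin":0},{"offset":[0,0,0.0015],"spin":0},{"offset":[0,0,0.0015],"spin":0},{"offset":[0,0,0.0015],"spin":0}]' 0; python3 avg.py 6;  python3 -m crank '[{"offset":[-0.0005,0,0.002],"spin":0},{"offset":[-0.0005,0,0.005],"spin":0},{"offset":[-0.0005,0,0.005],"spin":0},{"offset":[-0.0005,0,0.005],"spin":0},{"offset":[-0.0005,0,0.005],"spin":0},{"offset":[-0.0005,0,0.005],"spin":0},{"offset":[-0.0005,0,0.005],"spin":0},{"offset":[-0.0005,0,0.005],"spin":0}]' 0; python3 avg.py 5
```

```text
16.85 [511.55 131.48 134.04  -2.49  -0.63  11.57] [0.01 0.01 0.01 0.6  0.44 0.31]
clock: 17.57
eef_pos: [511.5, 131.5, 135.6]
eef_rot: [3.137, -0.01, -3.112]
wrist_force: [-1.6, 0.1, 4.9]
finger_gap: 0.4
17.8167 [ 5.1148e+02  1.3147e+02  1.3557e+02 -1.6000e+00 -3.9000e-01  5.8200e+00] [0.01 0.01 0.01 0.32 0.3  0.5 ]
clock: 18.53
eef_pos: [510.9, 131.4, 140.5]
eef_rot: [3.137, -0.01, -3.112]
wrist_force: [0.1, 0.6, -0.0]
finger_gap: 0.4
18.7333 [ 5.1095e+02  1.3146e+02  1.4051e+02 -1.7000e-01  9.0000e-02 -3.7000e-01] [0.01 0.01 0.02 0.28 0.55 0.31]
```

```bash
python3 -m crank '[{"offset":[0,0,0.012],"spin":0},{"offset":[0,0,0.025],"spin":0},{"offset":[0.015,0.0005,0.03],"spin":0},{"offset":[0.04,0.001,0.03],"spin":0},{"offset":[0.065,0.002,0.03],"spin":0},{"offset":[0.08,0.0023,0.03],"spin":0},{"offset":[0.08,0.0023,0.027],"spin":0},{"offset":[0.08,0.0023,0.025],"spin":0}]' 0; python3 -m crank '[{"offset":[0,0,-0.004],"spin":0},{"offset":[0,0,-0.008],"spin":0},{"offset":[0,0,-0.011],"spin":0},{"offset":[0,0,-0.014],"spin":0},{"offset":[0,0,-0.016],"spin":0},{"offset":[0,0,-0.018],"spin":0},{"offset":[0,0,-0.019],"spin":0},{"offset":[0,0,-0.019],"spin":0}]' 0
python3 - <<'E'
from h import *
st=manip.read_state(); d=manip.camera('wrist'); print(st['eef_pos'],st['wrist_force'])
cv2.imwrite('pics/w8.png',cv2.resize(d['pixels'][140:420,140:420,::-1],None,fx=2,fy=2))
E
```

```text
clock: 19.45
eef_pos: [590.8, 133.7, 164.7]
eef_rot: [3.137, -0.011, -3.112]
wrist_force: [-0.4, -0.4, -0.5]
finger_gap: 0.4
clock: 20.12
eef_pos: [590.7, 133.7, 145.6]
eef_rot: [3.137, -0.011, -3.112]
wrist_force: [-1.1, -0.4, 0.7]
finger_gap: 0.1
[590.73645523 133.65409248 145.56853349] [-1.08557083 -0.39648474  0.69751385]
```

View pics/w8.png

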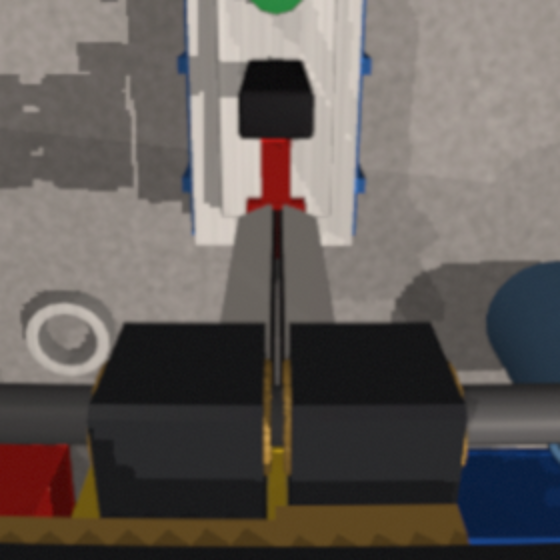

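```bash
python3 -m crank '[{"offset":[0,0,-0.001],"spin":0},{"offset":[0,0,-0.0025],"spin":0},{"offset":[0,0,-0.004],"spin":0},{"offset":[0,0,-0.0055],"spin":0},{"offset":[0,0,-0.0065],"spin":0},{"offset":[0,0,-0.007],"spin":0},{"offset":[0,0,-0.0073],"spin":0},{"offset":[0,0,-0.0074],"spin":0}]' 0; python3 avg.py 4
```

```text
clock: 20.83
eef_pos: [590.9, 133.7, 138.3]
eef_rot: [3.137, -0.011, -3.112]
wrist_force: [0.3, 0.1, 3.0]
finger_gap: 0.4
20.9833 [5.9091e+02 1.3367e+02 1.3827e+02 6.6000e-01 2.0000e-01 2.4100e+00] [0.01 0.01 0.01 0.28 0.24 0.35]
```

```bash
python3 -m crank '[{"offset":[0,0,-0.0002],"spin":0},{"offset":[0,0,-0.0005],"spin":0},{"offset":[0,0,-0.0008],"spin":0},{"offset":[0,0,-0.001],"spin":0},{"offset":[0,0,-0.0011],"spin":0},{"offset":[0,0,-0.00115],"spin":0},{"offset":[0,0,-0.00115],"spin":0},{"offset":[0,0,-0.00115],"spin":0}]' 0; python3 avg.py 4
```

```text
clock: 21.7
eef_pos: [590.9, 133.7, 137.1]
eef_rot: [3.137, -0.011, -3.112]
wrist_force: [1.2, 0.3, 2.0]
finger_gap: 0.2
21.85 [ 5.9090e+02  1.3368e+02  1.3712e+02  1.0200e+00 -2.0000e-01  2.1900e+00] [0.01 0.01 0.01 0.49 0.37 0.26]
```

```bash
python3 -m crank '[{"offset":[0,0,0.01],"spin":0},{"offset":[0,0,0.04],"spin":0},{"offset":[0,0,0.075],"spin":0},{"offset":[-0.02,0,0.11],"spin":0},{"offset":[-0.05,0,0.13],"spin":0},{"offset":[-0.07,0,0.13],"spin":0},{"offset":[-0.07,0,0.13],"spin":0},{"offset":[-0.07,0,0.13],"spin":0}]' 0
python3 - <<'E'
from h import *
np.set_printoptions(precision=2,suppress=True)
manip.camera('wrist'); st=manip.read_state(); d=manip.camera('wrist'); s=manip.camera('side'); print(st['eef_pos'],st['wrist_force'])
a=cv2.resize(d['pixels'][120:320,190:370,::-1],(540,600),interpolation=cv2.INTER_CUBIC); cv2.imwrite('pics/w9.png',a)
cv2.imwrite('pics/s9.png',cv2.resize(s['pixels'][130:240,210:330,::-1],None,fx=5,fy=5,interpolation=cv2.INTER_CUBIC))
y=np.radians(1.7); r=np.array([511.2,131.3]); t=r+80*np.array([np.cos(y),np.sin(y)])
print('pred px rod/telltale at z=137:',proj(d,[[*r,137],[*t,137]],st),'side',proj(s,[[*r,137],[*t,137]]))
E
```

```text
clock: 22.57
eef_pos: [520.6, 133.8, 268.1]
eef_rot: [3.136, -0.009, -3.112]
wrist_force: [0.6, 0.6, -0.1]
finger_gap: 0.6
[521.07 133.66 267.39] [-0.38  0.21  0.17]
pred px rod/telltale at z=137: [[275.51 195.45]
 [275.65 263.54]] side [[251.79 179.78]
 [276.5  172.37]]
```

View pics/w9.png

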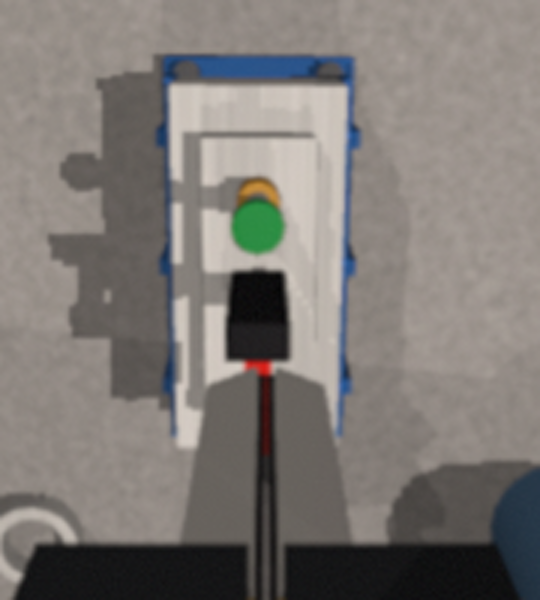

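View pics/s9.png

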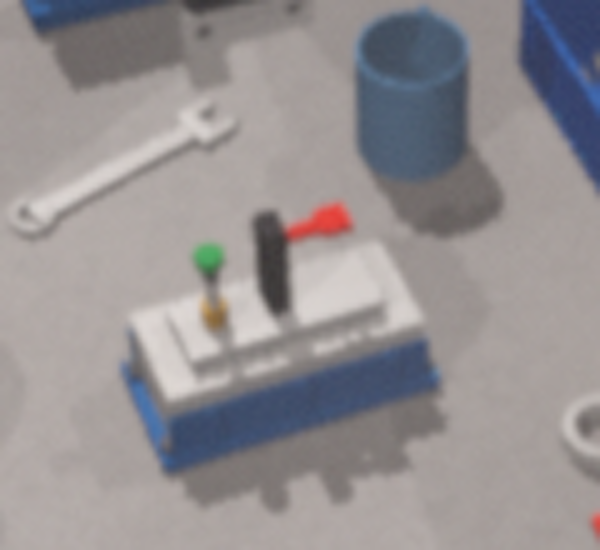

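```bash
python3 -c "
from cell import manip
print(manip.sign_off()); print(manip.read_state()['clock'])"
```

```text
the job is handed in; nothing more can be done
None
the job is handed in; nothing more can be done
```

The gauge is standing on the housing with its rod on the bottom of the bore and the tell-tale set to match. I handed the job in at about 23 s on the clock, against the 45 s limit.

- **Placing:** I took the gauge by its post and lowered it with the rod in the bore. The base met the top face at the expected height with about 10 N, and I let go.
- **Pressing the rod:** With shut fingers on the rod's head, the rod bottomed. The largest reading was about 12 N at the wrist, so roughly 9 N on the floor after friction. Force readings at two heights put the released head's top at a tool height of 137.0–137.2 mm. That is about 15 mm of travel, so the bore is about 23 mm deep.
- **Recording:** I pushed the tell-tale down until the tool read 137.12 mm, with about 2.5 N, and drew back clear.

**Last checks:** In the final side picture both heads lie within 1 pixel of where they should be at 137 mm. The base looks flat and along the housing, and the wrist force was about zero. In the pictures I saw nothing else moved, but the last ones show only the area round the housing.

- **Level not confirmed closely:** the pictures resolve only about 1–2 mm. The match rests on the force and height readings, good to about 0.2 mm. I did not touch the rod's head again to confirm it.
- **Camera disagreement:** the wrist and top cameras differed by 1–3 mm on positions. That did not affect the fit.

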